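Reset the sole press under its push-latch flap

TASK

Reset the sole press at its control box: press the blue flap in until it clicks and let it pop open, press the green button inside all the way down without pressing the red one, then push the flap shut again until its catch holds it. Only touch and press with the fingertips or the outside of the fingers; do not lift or shift the glue tin, the thread spool or the shoe last standing around, and finish with the hand clear of everything.

Things in the scene. Friction and masses are not known exactly. Their poses are not given: they have to be found in the camera images.
- box: grey steel control box fixed to the bench, 160 (x) x 180 (y) x 62 mm high; origin at the centre of its underside. Its -x side, the front, faces roughly to the robot. A well in its top, 26 mm deep, x -60 to 45, y -60 to 60 mm, holds two buttons under a blue flap; a black latch block (12 x 30 mm, up to deck height) stands at the middle of its front wall. Hinge ears at x 54, y +-74 reach 81 mm up.
- flap_hinge (a point): middle of the flap's hinge line (along the box's y), 50 mm behind the box's centre, 77 mm above the bench. The flap: a flat blue plate 110 mm long from this line to its free front edge, 130 wide, 5 thick, underside level with the line. Spring-raised; net force to hold it down 3 to 4 N at the pad when shut, about 1 N when open.
- flap_press (a point): centre of the black pad on the flap's outer face, 80 mm from the hinge line, 30 mm from the free edge, where it is pressed; moves with the flap, 83 mm above the bench when shut. Pressed in from level it meets a firm stop after 7 mm; the catch changes over at 4.5 to 6 mm, so press to the stop. The outer face is the top when shut, the rear when open.
- flap (a joint): flap angle, rad: 0 latched level, 1.4 fully open (nearly upright, leaning a little to the front), -0.088 pressed in to the stop. Push-push catch: press the shut flap to the stop and let go: it springs up to 1.4 within 1.5 s. To close, push its outer face over and down, past level to the same stop, and let go: it stays at 0. One more press would open it again.
- green_top (a point): centre of the top face of the green button, 26 mm across, in the well, about 8 mm below the box's deck and 55 mm above the bench; pressed straight down. The red and green buttons stand side by side about 28 mm to either side of the box's middle line, about 70 mm in front of the hinge line; which is on which side varies.
- green (a joint): travel of the green button in m, 0 up, 0.006 fully down; springs back; about 5 N when fully down
- red_top (a point): centre of the top face of the red button, same size and height; not to be pressed
- red (a joint): travel of the red button in m, 0 up, 0.006 fully down
- tin: green glue tin with a pale band and a small yellow cap, upright, 72 mm across, 130 mm high, loose; origin at the centre of its underside; stands to one side of the box
- spool: tan thread spool, upright, 56 mm across, 100 mm high, loose; origin at the centre of its underside; stands to the other side of the box
- last: orange shoe last (foot form) lying on its sole behind the box, about 220 mm long (its x, toe to -x), 68 mm wide and 95 mm high, loose; origin at the middle of its sole

How it is judged:
On the way, in this order (a step that is already met when the one before it is completed fails the run):
1. the flap is pressed in past its shut position (value of joint flap below -0.04 rad).
2. the flap has popped open (value of joint flap above 1 rad), for 0.2 s.
3. the green button is pressed fully down while the flap is open (value of joint green above 0.0045 m and value of joint flap above 0.6 rad), for 0.04 s.
4. the flap is pushed shut and pressed in past level (value of joint flap below -0.03 rad).
At the end, for the whole second after the job is handed in: The flap rests latched shut (within 0.03 rad of level, still), both buttons are up again, and the tin, the spool and the last stand within 15 mm of where they were (value of joint flap between -0.03 and 0.03 rad and velocity of joint flap between -0.05 and 0.05 rad/s and value of joint each of green, red below 0.002 m and distance of each of tin, spool, last from where it was at the start of the episode below 0.015 m); the robot touches nothing.
It fails at once if the red button is pressed (more than 2 mm) (value of joint red above 0.002 m).
It fails at once if the tin, the spool or the last is lifted or shifted by more than 15 mm (distance of any of tin, spool, last from where it was at the start of the episode above 0.015 m).
It fails at once if the tin, the spool or the last is tipped over (angle between any of tin, spool, last's own z axis and vertical above 0.3 rad).
It also fails if it takes over 48 s, if anything falls off the work surface, if the arm or the gripper's body presses on something with over 40 N, if the wrist force passes 120 N, or if a joint passes its speed limit or range.

ROBOT

A 7-joint arm with a two-finger parallel gripper is mounted at the origin on the work surface. World frame = base frame: x ahead of the robot, y to its left, z up, the work surface at z = 0. Lengths are in m, angles in rad, forces in N, time in s.
With the tool pointing down it reaches from about 0.375 to 0.925 m from the base axis. Payload 3.1 kg.
Tool frame: the origin (TCP) lies between the finger pads; the fingertips stand 17 mm ahead of it and the grasp point (between the pads) lies 2 mm behind it (manip.nose_length is the y of the fingertips in the tool frame, in m); y points along the fingers, x is the direction in which the jaws open and shut, and the axes are right-handed (so a half turn about y gives the same grasp; the last joint's range is limited). The gripper opens to 85 mm and grips with 20 to 120 N. Pads are 22 mm wide; open, the fingers measure 114 mm over their backs; the gripper's body (76 mm by 85 mm) begins 54 mm behind the grasp point. The pads swing forward as they close: fully open they stand 13 mm farther back than shut.
Start: joints at [-1.444, 0.383, 0.044, 1.598, -0.018, 1.161, -0.05], TCP at [0.145, 0.634, 0.248] pointing down, gripper open.
Joint ranges: [-2.61, 2.61], [-0.41, 2.15], [-1.48, 1.57], [0, 2.5], [-1.57, 4.71], [0.05, 1.97], [-2.85, 2.85]. Speed limits (rad/s): [2.79, 2.79, 3.14, 3.14, 3.14, 3.14, 3.14].

INTERFACE

Orientations are given as a unit quaternion [x, y, z, w].
In Python, from station import sense, eyes, ticket, manip gives the robot as it stands.
- The arm moves only by the shell command python3 -m handwheel 'ROWS'. ROWS is JSON, a list of rows, each a list of 3 entries, a list of its own where there are three numbers: the shift along the tool's x, y, z in cm, then the turn about the tool's y in rad, then the opening in per cent of the stroke, from 0 (shut) to 100 (fully open). A call has 1 to 8 rows; each row is the pose to reach, as a shift and turn from the pose commanded when the call began, along the tool's axes at that moment; what a row does not reach only later rows make up. A row lasts 1/8 s, in which the tool goes at most 62.5 mm and 10.7 degrees, less where a joint would pass 70% of its speed; a pose out of reach is approached as far as the arm can. A call with a gripper value outside its range is refused whole. The fingers move at their own pace and stop on an object; the grip force is fixed at half the most. Time passes only in rows, so rows that repeat a pose let the fingers close. It gives the time, the measured TCP pose, the force and the opening at its end, in the units of the state.
- sense(): the state, without advancing time (a new reading comes with each control period).
- eyes.get_image(name): name is "scene" or "top" or "wrist"; returns a dict with "image" (400x640x3 uint8, blue, green, red), "K" (3x3 intrinsics, pixels), "D" ([k1, k2, p1, p2, k3] as OpenCV has them; the pictures are not rectified), "xyz" and "rotation" of the camera in the world. Camera axes: x right, y up, looking along -z (the intrinsics and any distortion apply to the point x, -y, -z); pixel columns grow to the right and rows downward; lengths in m; the calibration is good to about 2 mm. A picture is of the moment at which its call begins. There is no depth.
- ticket.hand_in(): hands the job in, once; it reports no verdict.
The state is a dict: "clock": time; "q": joint angles; "joint_vel": joint speeds; "tau": joint torques, N m; "eef_pos": TCP position; "orientation": TCP orientation; "ft_force": force on the tool from outside, world axes, zero at the start; "moment": the same for the moment, N m; "width": opening from 0.0 (shut) to 1.0 (fully open).
Only numpy, scipy, OpenCV 4.12 (cv2) and the standard library are available. Lean on these libraries where they do the work, as an engineer would, in place of code of your own. Each camera call takes 0.05 s, during which the arm holds its last target.

## Working session

There is one attempt and no reset: what is moved stays moved. The work goes in short steps, Python scripts to look and compute and a shell command to move; the robot and the scene stay as the last step left them, time stands still between calls to the robot, and variables do not carry over. Pictures are saved under pics/ and viewed, and the job is handed in when it is done.

```bash
ls; mkdir -p pics; python3 - <<'E'
from station import sense, eyes, ticket, manip
import cv2
s=sense();print(s); print(manip.nose_length)
for n in("scene","top","wrist"):
    d=eyes.get_image(n);cv2.imwrite(f"pics/{n}0.png",d["image"]);print(n,d["K"],d["D"],d["xyz"],d["rotation"])
E
```

```text
pics
{'clock': 0.0, 'q': array([-1.44380339,  0.38387088,  0.04383831,  1.59963015, -0.01786582,
        1.16117872, -0.04993345]), 'joint_vel': array([ 0.0010514 ,  0.00025423, -0.00182339, -0.00140157, -0.00130077,
       -0.00071442,  0.0002466 ]), 'tau': array([-3.24647010e-05, -4.33449912e+01,  1.02450974e+00, -2.49513173e+01,
        1.06516265e-02,  1.12992595e-02, -4.72929941e-06]), 'eef_pos': array([0.14469987, 0.63274463, 0.24683797]), 'orientation': array([ 0.55355466,  0.44007609, -0.44148372, -0.55227023]), 'ft_force': array([-0.54227946, -0.47456985, -0.82896785]), 'moment': array([ 0.03996923, -0.03796357,  0.02438464]), 'width': 0.9991236595836605}
0.017
scene [[397.90342604   0.         324.41680724]
 [  0.         397.90342604 203.83713208]
 [  0.           0.           1.        ]] [-0.04051804  0.          0.          0.          0.        ] [ 1.19381478 -0.35305706  0.57381777] [0.41642987 0.20708566 0.40684139 0.78624537]
top [[426.19961548   0.         325.46235432]
 [  0.         426.19961548 196.33406937]
 [  0.           0.           1.        ]] [-0.09628668  0.          0.          0.          0.        ] [0.47209792 0.06731252 0.94952166] [ 0.06465548 -0.04634927 -0.69807605  0.71159065]
wrist [[284.28980576   0.         320.92366879]
 [  0.         284.28980576 195.96867818]
 [  0.           0.           1.        ]] [-0.02763637  0.          0.          0.          0.        ] [0.0630888  0.65152677 0.37185843] [-0.13078587 -0.1028083   0.61519976  0.77061973]
```

View pics/scene0.png

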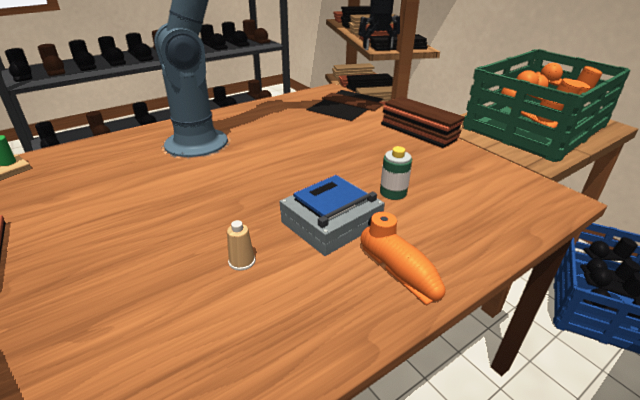

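View pics/top0.png

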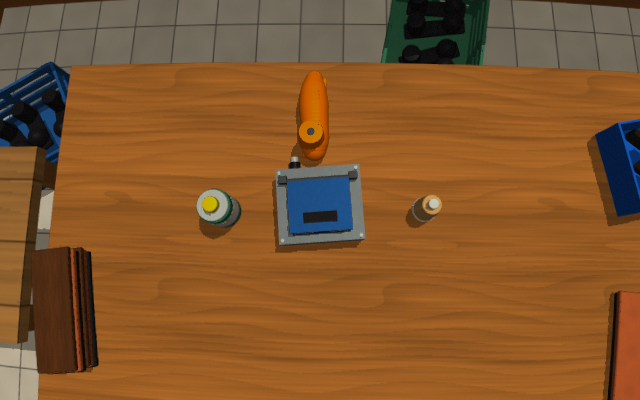

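View pics/wrist0.png

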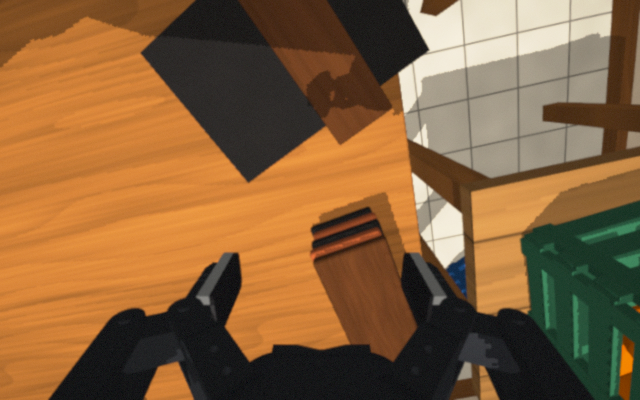

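The top view shows the box at about (320,205) with its black pad at (320,216). The tin is at (215,207), the spool at (427,208), and the last at (314,115), behind the box. The scene view agrees.

```bash
cat > h.py <<'E'
import numpy as np, cv2
from scipy.spatial.transform import Rotation as R
from station import sense, eyes, ticket, manip
def ray(d,uv):
    p=cv2.undistortPoints(np.array([[uv]],float),d["K"],np.array(d["D"]))[0,0]
    v=R.from_quat(d["rotation"]).apply([p[0],-p[1],-1]); return np.array(d["xyz"]),v
def plane(d,uv,z):
    o,v=ray(d,uv); return o+v*(z-o[2])/v[2]
def tri(d1,u1,d2,u2):
    o1,v1=ray(d1,u1);o2,v2=ray(d2,u2)
    t=np.linalg.lstsq(np.c_[v1,-v2],o2-o1,rcond=None)[0]
    a=o1+v1*t[0];b=o2+v2*t[1]; return (a+b)/2,np.linalg.norm(a-b)
def proj(d,P):
    c=R.from_quat(d["rotation"]).inv().apply(np.array(P)-d["xyz"]).reshape(-1,3)
    return cv2.projectPoints(c*[1,-1,-1],np.zeros(3),np.zeros(3),d["K"],np.array(d["D"]))[0][:,0]
E
python3 - <<'E'
from h import *
np.set_printoptions(precision=4,suppress=True)
D={n:eyes.get_image(n) for n in("top","scene")}
c={}
for n,d in D.items():
    im=d["image"];hsv=cv2.cvtColor(im,cv2.COLOR_BGR2HSV)
    m=cv2.inRange(hsv,(100,120,50),(125,255,255))
    k,l,st,ce=cv2.connectedComponentsWithStats(m)
    roi=(260,150,120,110) if n=="top" else (270,160,130,70)
    best=max((i for i in range(1,k) if roi[0]<ce[i][0]<roi[0]+roi[2] and roi[1]<ce[i][1]<roi[1]+roi[3]),key=lambda i:st[i,4])
    mm=(l==best).astype(np.uint8)
    cn=max(cv2.findContours(mm,0,2)[0],key=cv2.contourArea)
    hull=cv2.convexHull(cn)
    print(n,"minrect",cv2.boxPoints(cv2.minAreaRect(cn)),cv2.approxPolyDP(hull,4,True)[:,0].tolist())
    fill=np.zeros_like(mm);cv2.fillConvexPoly(fill,cv2.erode(fill,None) is None or hull,1)
    pad=((cv2.erode(fill,np.ones((5,5)))>0)&(im.max(2)<60)).astype(np.uint8)
    M=cv2.moments(pad,True);c[n]=(M["m10"]/M["m00"],M["m01"]/M["m00"]);print("pad",c[n],M["m00"],plane(d,c[n],.083))
print("tri",tri(D["top"],c["top"],D["scene"],c["scene"]))
d=D["top"]
cv2.imwrite("pics/t1.png",cv2.resize(d["image"][60:260,180:460],(800,571),interpolation=cv2.INTER_CUBIC))
d=D["scene"]
cv2.imwrite("pics/s1.png",cv2.resize(d["image"][130:310,210:460],(800,576),interpolation=cv2.INTER_CUBIC))
E
```

```text
top minrect [[285.4924 180.8934]
 [348.67   176.3807]
 [352.4163 228.8274]
 [289.2386 233.3401]] [[348, 177], [352, 228], [290, 233], [287, 181]]
pad (319.67857142857144, 216.23511904761904) 336.0 [0.5678 0.1022 0.083 ]
scene minrect [[293.4 193.8]
 [351.8 164.6]
 [366.2 193.4]
 [307.8 222.6]] [[366, 193], [323, 215], [294, 195], [334, 176]]
pad (322.76, 188.488) 125.0 [0.5663 0.1008 0.083 ]
tri (array([0.5672, 0.1014, 0.0834]), np.float64(0.0020211147434700083))
```

View pics/t1.png

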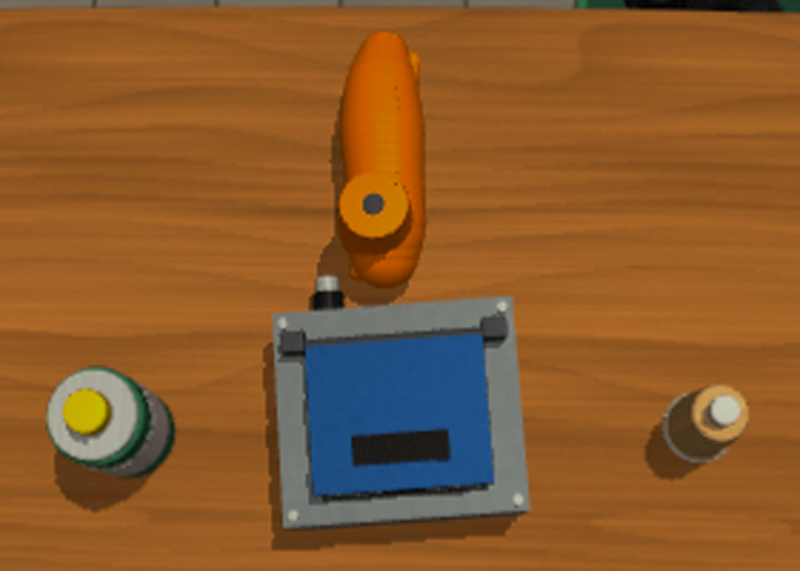

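View pics/s1.png

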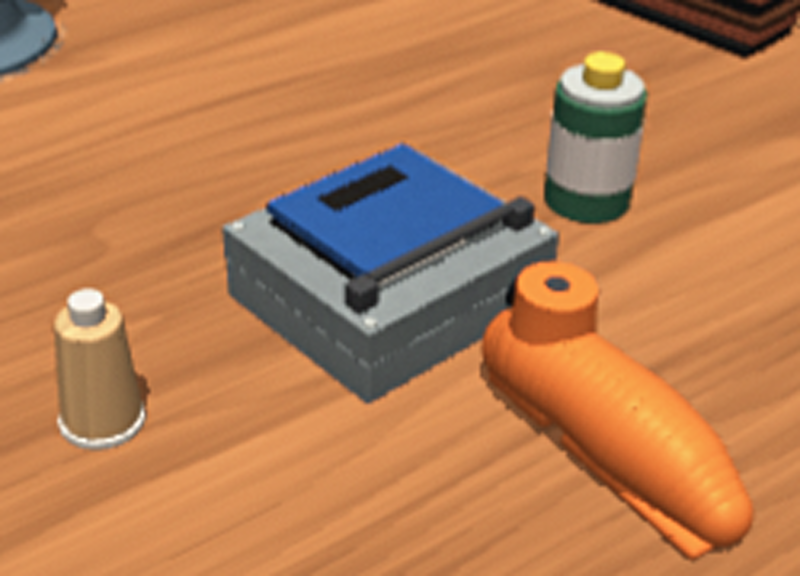

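```bash
python3 - <<'E'
from h import *
np.set_printoptions(precision=4,suppress=True)
d=eyes.get_image("top")
f=lambda x,y:(180+x/2.857,60+y/2.857)
P={}
for n,p,z in[("FL",(283,527),.062),("FR",(527,512),.062),("RL",(273,315),.062),("RR",(512,297),.062),("fFL",(313,495),.079),("fFR",(493,483),.079),("fRL",(306,342),.082),("fRR",(484,332),.082),("earL",(292,342),.081),("earR",(494,327),.081),("last heel",(385,285),.03),("tin",(95,410),.13),("spool",(725,410),.1)]:
    P[n]=plane(d,f(*p),z);print(n,P[n][:3])
y=(P["FL"]-P["FR"])+(P["RL"]-P["RR"]);print("yaw",np.arctan2(-y[0],y[1]))
x=P["RL"]-P["FL"]+P["RR"]-P["FR"];print("yaw x",np.arctan2(x[1],x[0]), np.linalg.norm(x)/2,np.linalg.norm(y)/2)
print(np.mean([P[k] for k in("FL","FR","RL","RR")],0))
s=sense();print(R.from_quat(s["orientation"]).as_matrix(),s["clock"])
E
```

```text
FL [0.5094 0.1864 0.062 ]
FR [0.5239 0.009  0.062 ]
RL [0.6672 0.1999 0.062 ]
RR [0.6837 0.0213 0.062 ]
fFL [0.532  0.1633 0.079 ]
fFR [0.5431 0.0346 0.079 ]
fRL [0.643  0.1719 0.082 ]
fRR [0.6525 0.0425 0.082 ]
earL [0.6431 0.1823 0.081 ]
earR [0.6566 0.0352 0.081 ]
last heel [0.6993 0.1182 0.03  ]
tin [0.5837 0.3106 0.13  ]
spool [ 0.5957 -0.1276  0.1   ]
yaw 0.08678139096268687
yaw x 0.0810347169151256 0.15931177603010768 0.1786006275459136
[0.596  0.1041 0.062 ]
[[ 0.2229 -0.0002 -0.9749]
 [ 0.9749 -0.0009  0.2229]
 [-0.001  -1.     -0.    ]] 0.3
```

The box is centred at (0.596, 0.104) with a yaw of about 0.085. The pad is at (0.567, 0.101, 0.083), which fits both the two-view triangulation and the given heights. I'll close the fingers and move toward the pad.

```bash
python3 -m handwheel '[[[-3.3,0,-4.1],-0.05,0],[[-6.6,0,-8.2],-0.1,0],[[-9.9,0,-12.3],-0.15,0],[[-13.2,0,-16.4],-0.2,0],[[-16.5,0,-20.5],-0.25,0],[[-19.8,0,-24.6],-0.31,0],[[-23.1,0,-28.7],-0.31,0],[[-26.4,0,-32.8],-0.31,0]]'
cat > goto.py <<'E'
import sys
from h import *
np.set_printoptions(precision=4,suppress=True)
s=sense();M=R.from_quat(s["orientation"]).as_matrix()
print(s["clock"],s["eef_pos"],s["ft_force"],s["width"],"zyaw",np.arctan2(M[1,2],M[0,2])%6.2832)
t=np.array([float(a) for a in sys.argv[1:4]])
print("cm tool shift",M.T@(t-s["eef_pos"])*100)
E
python3 goto.py .567 .1014 .13
```

```text
clock: 1.3
eef_pos: [0.4067, 0.3018, 0.2486]
orientation: [0.478, 0.521, -0.521, -0.478]
ft_force: [-0.2, -0.0, 0.2]
width: -0.002
1.3 [0.4067 0.3018 0.2486] [-0.1737 -0.0405  0.1578] -0.0022180347142775805 zyaw 3.2268931924251767
cm tool shift [-21.3384  11.8494 -14.2572]
```

```bash
python3 -m handwheel '[[[-5,0,-3.4],0,0],[[-10,2,-6.8],0,0],[[-15,4,-10.2],0,0],[[-19,6,-13],0,0],[[-21.3,9,-14.3],0,0],[[-21.3,12,-14.3],0,0],[[-21.3,13,-14.3],0,0],[[-21.3,13,-14.3],0,0]]'
python3 goto.py .567 .1014 .093; python3 - <<'E'
from h import *
cv2.imwrite("pics/s2.png",cv2.resize(eyes.get_image("scene")["image"][60:310,210:460],(600,600)))
E
```

```text
clock: 2.3
eef_pos: [0.5658, 0.1038, 0.1179]
orientation: [-0.478, -0.521, 0.522, 0.478]
ft_force: [0.3, 0.1, 0.1]
width: -0.001
2.3 [0.5658 0.1038 0.1179] [0.3246 0.1368 0.1083] -0.0008003879589485718 zyaw 3.2280776238522115
cm tool shift [-0.2516  2.4856 -0.1021]
```

View pics/s2.png

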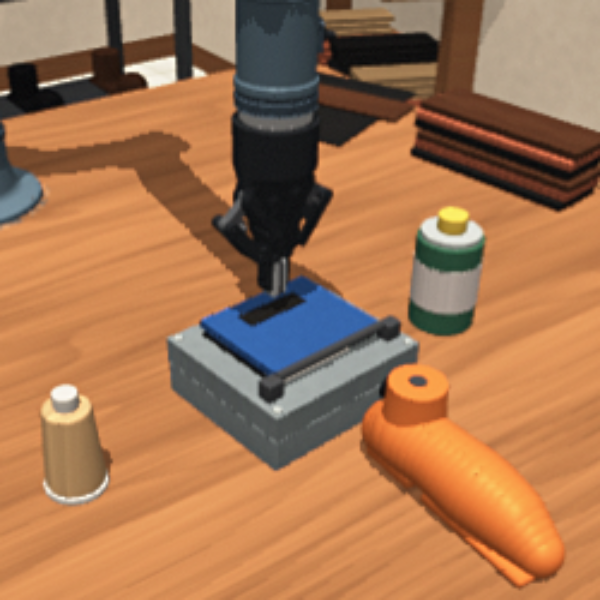

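The fingertips hang just above the pad, so I'll press in.

```bash
python3 -m handwheel '[[[-0.2,1,0],0,0],[[-0.2,1.7,0],0,0],[[-0.2,2.1,0],0,0],[[-0.2,2.5,0],0,0],[[-0.2,2.7,0],0,0],[[-0.2,2.7,0],0,0]]'
python3 goto.py .567 .1014 .093
```

```text
clock: 3.1
eef_pos: [0.5665, 0.1013, 0.0924]
orientation: [-0.478, -0.521, 0.521, 0.479]
ft_force: [-3.2, -0.5, 9.3]
width: -0.002
3.1 [0.5665 0.1013 0.0924] [-3.1747 -0.4923  9.3325] -0.0016415157937536417 zyaw 3.2268104151058172
cm tool shift [ 0.0083 -0.0584 -0.0544]
```

The force is 9.3 N at a tip height of 0.075, so the flap is on the stop. I'll retract up and toward the robot.

```bash
python3 -m handwheel '[[[0,-5,0],0,0],[[0,-10,1],0,0],[[0,-14,4],0,0],[[0,-16,8],0,0],[[0,-16,12],0,0],[[0,-16,15],0,0],[[0,-16,15],0,0],[[0,-16,15],0,0]]'
python3 -m handwheel '[[[0,0,0],0,0],[[0,0,0],0,0],[[0,0,0],0,0],[[0,0,0],0,0],[[0,0,0],0,0],[[0,0,0],0,0],[[0,0,0],0,0]]' 
python3 - <<'E'
from h import *
for n in("scene","top","wrist"):
    d=eyes.get_image(n);im=d["image"]
    if n=="top": im=cv2.resize(im[60:260,180:460],(800,571),interpolation=cv2.INTER_CUBIC)
    cv2.imwrite(f"pics/{n}3.png",im)
E
```

```text
clock: 4.1
eef_pos: [0.418, 0.0885, 0.2515]
orientation: [0.479, 0.521, -0.52, -0.478]
ft_force: [-0.2, -0.2, 0.1]
width: 0.002
clock: 4.97
eef_pos: [0.4171, 0.0884, 0.2513]
orientation: [0.478, 0.521, -0.521, -0.478]
ft_force: [0.8, 0.6, 0.8]
width: -0.003
```

View pics/scene3.png

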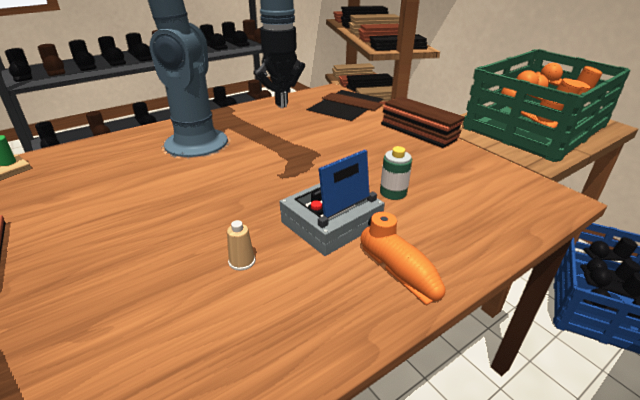

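View pics/top3.png

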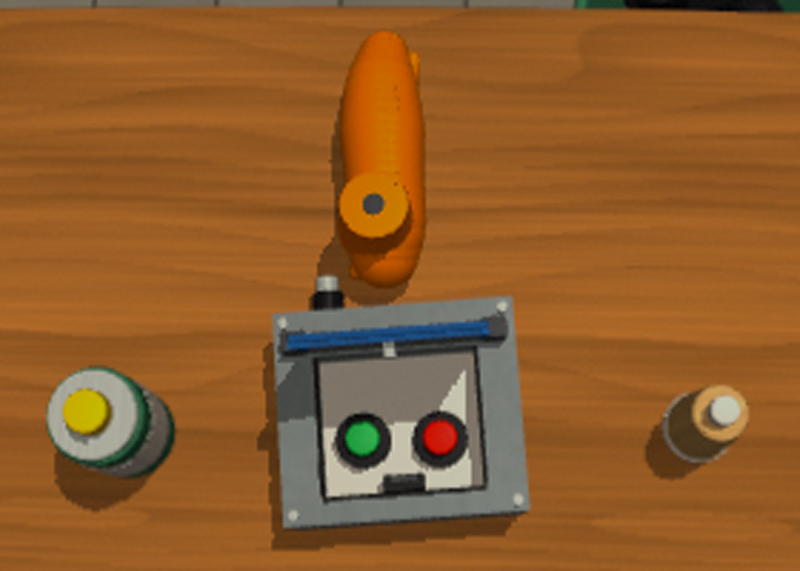

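View pics/wrist3.png

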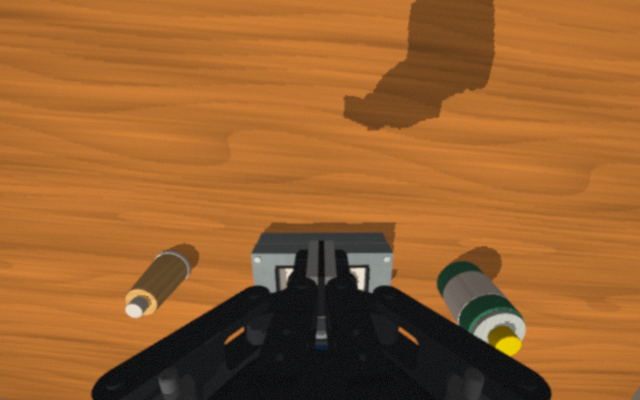

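The flap is open and upright. In the top crop, green is at (362,438) on the left (+y) side and red is at (440,437).

```bash
python3 - <<'E'
from h import *
d=eyes.get_image("top");im=d["image"];hsv=cv2.cvtColor(im,cv2.COLOR_BGR2HSV)
B=np.array([.596,.104]);a=.085
for n,lo,hi in(("g",(45,120,60),(85,255,255)),("r",(0,180,90),(5,255,255))):
    m=cv2.inRange(hsv,lo,hi);m[:,:290]=0;m[:,352:]=0;m[:195]=0;m[235:]=0
    M=cv2.moments(m,True);u=(M["m10"]/M["m00"],M["m01"]/M["m00"]);p=plane(d,u,.055);w=p[:2]-B
    print(n,M["m00"],u,p,"box",w@[np.cos(a),np.sin(a)],w@[-np.sin(a),np.cos(a)])
E
python3 goto.py .573 .130 .20
```

```text
g 119.0 (306.4453781512605, 213.15126050420167) [0.57693439 0.13152889 0.055     ] box -0.01665963427762847 0.029048131968497325
r 117.0 (333.61538461538464, 212.54700854700855) [0.57927091 0.07409523 0.055     ] box -0.019207540961756107 -0.02837654121468487
5.175 [0.4171 0.0884 0.2513] [-0.2018 -0.215  -0.0805] 0.0007660910579435596 zyaw 3.226909640135308
cm tool shift [  2.8173   5.1293 -15.8865]
```

```bash
python3 -m handwheel '[[[1.4,0,-5.3],0,0],[[2.8,0,-10.6],0,0],[[2.8,0,-15.7],0,0],[[2.8,5,-15.7],0,0],[[2.8,10,-15.7],0,0],[[2.8,15,-15.7],0,0],[[2.8,16,-15.7],0,0],[[2.8,16,-15.7],0,0]]'
python3 goto.py .5725 .1307 .066
python3 - <<'E'
from h import *
for n in("scene","wrist"):
    cv2.imwrite(f"pics/{n}4.png",eyes.get_image(n)["image"])
E
```

```text
clock: 6.18
eef_pos: [0.5714, 0.1297, 0.0915]
orientation: [-0.478, -0.521, 0.521, 0.478]
ft_force: [0.3, -0.2, 0.3]
width: -0.002
6.175 [0.5714 0.1297 0.0915] [ 0.3212 -0.2297  0.2912] -0.0021249402744125696 zyaw 3.2269744452285023
cm tool shift [ 0.0934  2.5503 -0.1169]
```

View pics/scene4.png

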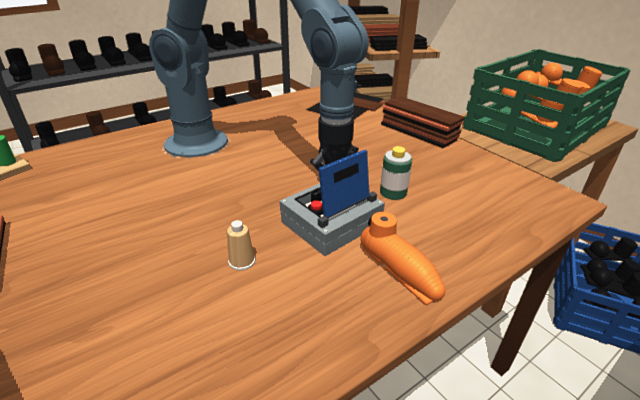

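View pics/wrist4.png

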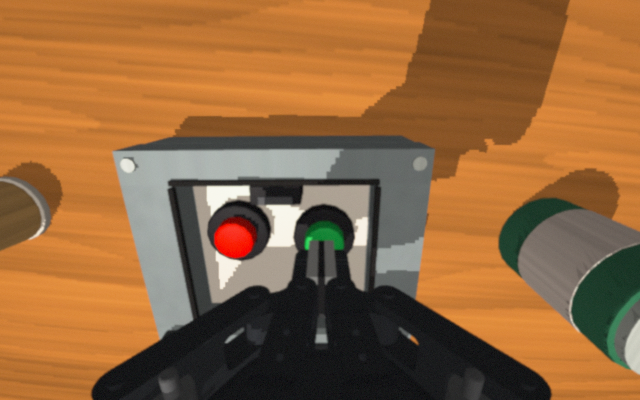

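The fingers hang over the green button at about (322,238) in the wrist view, and the flap is untouched. I'll press down.

```bash
python3 -m handwheel '[[[0,1,0],0,0],[[0,1.8,0],0,0],[[0,2.2,0],0,0],[[0,2.6,0],0,0],[[0,2.8,0],0,0],[[0,2.8,0],0,0],[[0,2.8,0],0,0]]'
python3 goto.py .5725 .1307 .066
python3 - <<'E'
from h import *
for n in("scene","wrist"):
    cv2.imwrite(f"pics/{n}5.png",eyes.get_image(n)["image"])
E
```

```text
clock: 7.15
eef_pos: [0.5723, 0.13, 0.0696]
orientation: [0.477, 0.521, -0.52, -0.479]
ft_force: [-12.4, -1.6, 34.5]
width: 0.002
7.15 [0.5723 0.13   0.0696] [-12.3608  -1.6047  34.4964] 0.0017992245288518094 zyaw 3.2262186945480558
cm tool shift [ 0.0666  0.3601 -0.0263]
```

View pics/wrist5.png

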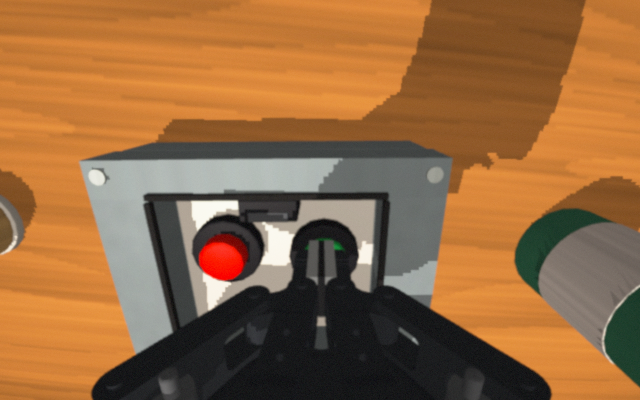

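View pics/scene5.png

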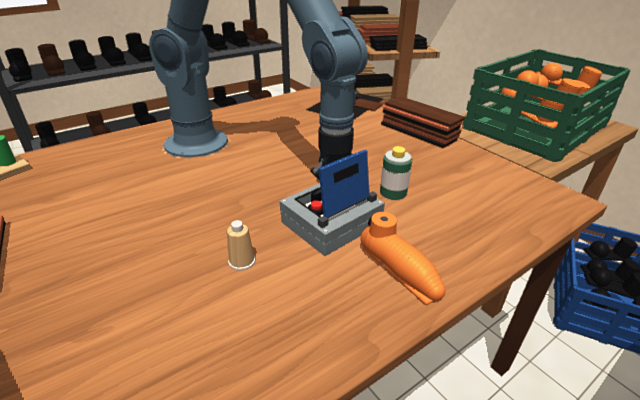

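The force is 34 N with the tip only about 2.4 mm below the nominal button top. Before going on I need to know whether the button is bottomed or the fingers are on the collar.

```bash
python3 - <<'E'
from h import *
np.set_printoptions(precision=4,suppress=True)
t=eyes.get_image("top");w=eyes.get_image("wrist");s=sense()
def red(d,roi):
    h=cv2.cvtColor(d["image"],cv2.COLOR_BGR2HSV);m=cv2.inRange(h,(0,180,90),(5,255,255))
    z=np.zeros_like(m);x0,x1,y0,y1=roi;z[y0:y1,x0:x1]=m[y0:y1,x0:x1]
    c=max(cv2.findContours(z,0,2)[0],key=cv2.contourArea);return cv2.fitEllipse(c)
a=red(t,(290,352,195,235));b=red(w,(180,270,210,290));print(a,b)
print(tri(t,a[0],w,b[0]))
print(plane(w,b[0],.055))
print(s["ft_force"],s["moment"],s["eef_pos"])
for n,d,r in(("w",w,(270,380,190,330)),):
    cv2.imwrite("pics/w6.png",cv2.resize(d["image"][150:350,170:420],(800,640)[:1]+(600,),interpolation=cv2.INTER_CUBIC))
E
```

```text
((334.6903991699219, 213.32875061035156), (7.997892379760742, 11.151498794555664), 35.894405364990234) ((223.0417022705078, 256.9542236328125), (44.365318298339844, 47.17377471923828), 72.559326171875)
(array([0.5787, 0.0729, 0.0526]), np.float64(0.0026091243971951175))
[0.5779 0.0748 0.055 ]
[-11.6901  -1.7001  35.709 ] [-0.3831  2.6219  0.0019] [0.5723 0.13   0.0696]
```

View pics/w6.png

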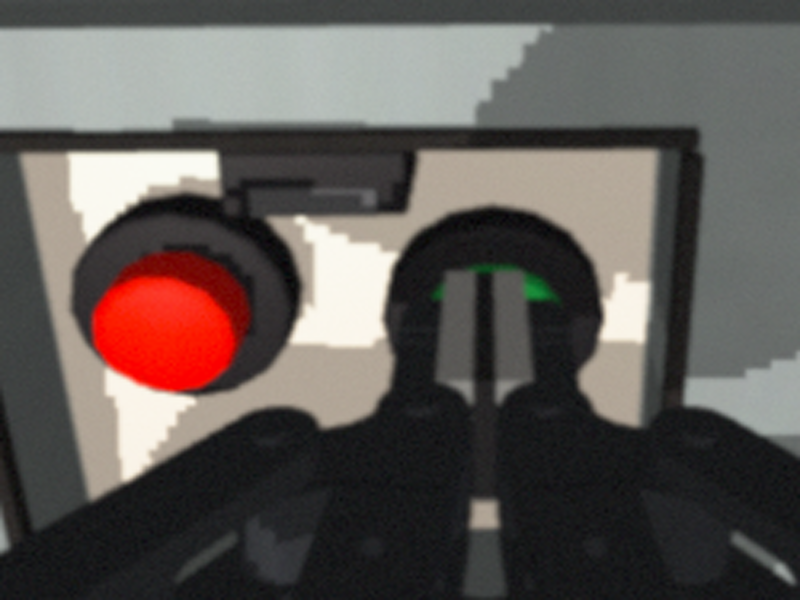

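```bash
python3 - <<'E'
from h import *
np.set_printoptions(precision=4,suppress=True)
w=eyes.get_image("wrist");a=.085;n=np.array([np.cos(a),np.sin(a),0])
B=np.array([.596,.104,0])
f=lambda x,y:(170+x/3.2,150+y/3)
for c in(-.018,-.02):
  for nm,u in(("red front top",(172,278)),("red front base",(180,248)),("green front top",(495,266))):
    o,v=ray(w,f(*u));t=((B-o)@n+c-.013)/(v@n);print(c,nm,o+t*v)
E
```

```text
-0.018 red front top [0.5672 0.0763 0.0576]
-0.018 red front base [0.5674 0.0739 0.0455]
-0.018 green front top [0.5626 0.1309 0.053 ]
-0.02 red front top [0.5651 0.0776 0.0613]
-0.02 red front base [0.5653 0.0752 0.0496]
-0.02 green front top [0.5606 0.1307 0.0568]
```

The moment puts the contact on the tool axis at the fingertips, and the green top appears about 4.5 mm lower than red. Backing off in small steps will show from the force curve how far the button travelled.

```bash
p(){ python3 -c "
from station import sense
s=sense();print(round(s['eef_pos'][2],5),s['ft_force'].round(2))"; }
python3 -m handwheel '[[[0,-0.3,0],0,0],[[0,-0.3,0],0,0]]' >/dev/null; p
python3 -m handwheel '[[[0,-0.2,0],0,0],[[0,-0.2,0],0,0]]' >/dev/null; p
python3 -m handwheel '[[[0,-0.15,0],0,0],[[0,-0.15,0],0,0]]' >/dev/null; p
python3 -m handwheel '[[[0,-0.15,0],0,0],[[0,-0.15,0],0,0]]' >/dev/null; p
python3 -m handwheel '[[[0,-0.15,0],0,0],[[0,-0.15,0],0,0]]' >/dev/null; p
python3 -m handwheel '[[[0,-0.15,0],0,0],[[0,-0.15,0],0,0]]' >/dev/null; p
python3 -m handwheel '[[[0,-0.2,0],0,0],[[0,-0.2,0],0,0]]' >/dev/null; p
python3 -m handwheel '[[[0,-0.2,0],0,0],[[0,-0.2,0],0,0]]' >/dev/null; p
```

```text
0.0699 [-5.65 -0.1  20.65]
0.07008 [-1.48  0.46 10.34]
0.07061 [1.08 0.52 4.96]
0.07168 [3.08 1.01 4.42]
0.07294 [1.85 1.05 2.57]
0.07408 [0.61 0.04 2.41]
0.07586 [1.06 0.59 1.15]
0.07766 [-0.65 -0.71  0.41]
```

The force curve is clear: stiff at the bottom, then about 5 N falling to zero over some 6 mm, so green was fully pressed. Next I'll rise, cross over the flap and come down behind it.

```bash
python3 -m handwheel '[[[0,-5,0],0,0],[[0,-10,0],0,0],[[0,-15,0],0,0],[[0,-19,0],0,0],[[-1.2,-19.5,-5],0,0],[[-2.3,-19.5,-10],0,0],[[-2.8,-19.5,-10.3],0,0],[[-2.8,-19.5,-10.3],0,0]]'
python3 goto.py .676 .111 .165
python3 - <<'E'
from h import *
for n in("scene","top"):
    im=eyes.get_image(n)["image"]
    cv2.imwrite(f"pics/{n}7.png",im)
E
```

```text
clock: 10.4
eef_pos: [0.6752, 0.1094, 0.2721]
orientation: [-0.478, -0.519, 0.521, 0.479]
ft_force: [-0.3, 0.1, 0.2]
width: -0.001
10.4 [0.6752 0.1094 0.2721] [-0.3014  0.1128  0.2163] -0.0006059066528428085 zyaw 3.225294195931495
cm tool shift [ 0.1666 10.7063 -0.1214]
```

View pics/scene7.png

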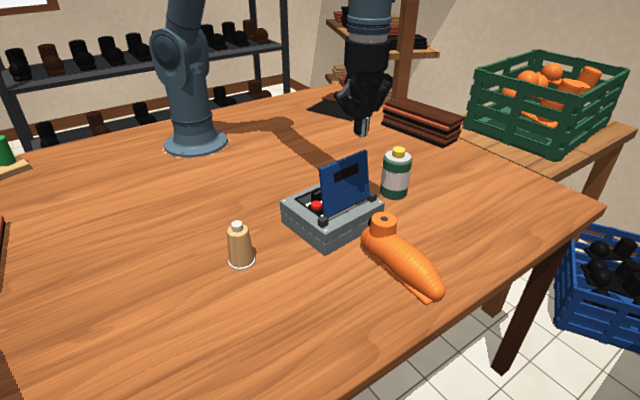

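```bash
python3 -m handwheel '[[[0.1,4,0],0,0],[[0.1,8,0],0,0],[[0.1,10.5,0],0,0],[[0.1,10.7,0],0,0],[[0.1,10.7,0],0,0]]'
python3 goto.py .676 .111 .165
python3 - <<'E'
from h import *
for n in("scene","top"):
    im=eyes.get_image(n)["image"]
    cv2.imwrite(f"pics/{n}8.png",cv2.resize(im[60:310,210:460],(600,600)))
E
```

```text
clock: 11.12
eef_pos: [0.6762, 0.1121, 0.1677]
orientation: [0.478, 0.522, -0.52, -0.478]
ft_force: [0.4, -0.2, 0.1]
width: 0.003
11.125 [0.6762 0.1121 0.1677] [ 0.3683 -0.2281  0.0545] 0.002916193967542482 zyaw 3.2275245525845975
cm tool shift [-0.1081  0.2698  0.0347]
```

View pics/scene8.png

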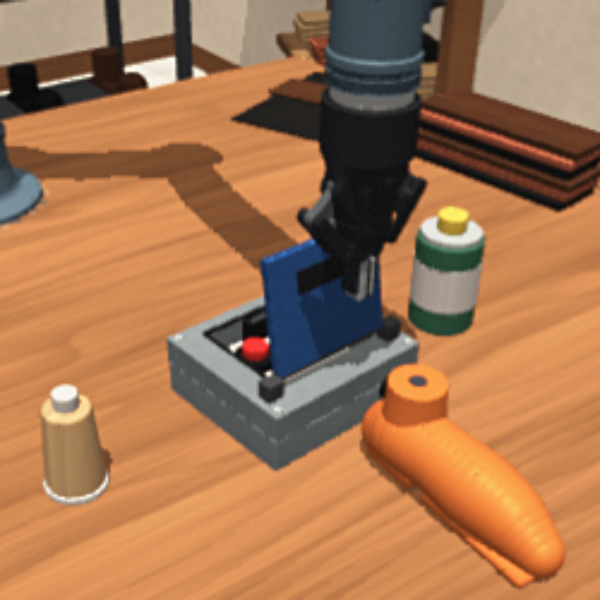

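The fingers are now behind the flap, clear of it and of the last. I'll push the flap over along its arc.

```bash
python3 -m handwheel '[[[-0.1,0.2,1.3],0,0],[[-0.1,0.2,2.7],0,0],[[-0.1,0.2,3.9],0,0],[[-0.1,0.3,5],0,0],[[-0.1,0.8,6.1],0,0],[[-0.1,1.4,7.1],0,0],[[-0.1,2.3,8],0,0],[[-0.1,3.3,8.8],0,0]]'
python3 goto.py .5663 .1015 .101
python3 - <<'E'
from h import *
im=eyes.get_image("scene")["image"]
cv2.imwrite("pics/s9.png",cv2.resize(im[60:310,210:460],(600,600)))
E
```

```text
clock: 12.22
eef_pos: [0.5887, 0.1031, 0.1331]
orientation: [0.479, 0.521, -0.52, -0.478]
ft_force: [4.6, 0.1, 2.6]
width: -0.002
12.225 [0.5887 0.1031 0.1331] [4.5771 0.1123 2.6438] -0.002214516667430192 zyaw 3.2268029632897335
cm tool shift [0.0351 3.2067 2.2523]
```

View pics/s9.png

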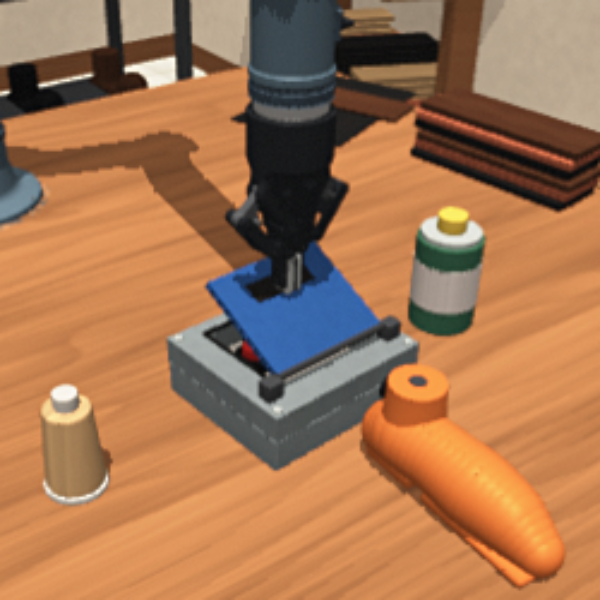

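```bash
python3 -m handwheel '[[[0,0.9,0.7],0,0],[[0,1.8,1.3],0,0],[[0,2.6,1.8],0,0],[[0,3.2,2.1],0,0],[[0,3.7,2.1],0,0],[[0,4.1,2.1],0,0],[[0,4.2,2.1],0,0],[[0,4.2,2.1],0,0]]'
python3 goto.py .5663 .1015 .0925
```

```text
clock: 13.28
eef_pos: [0.5663, 0.1011, 0.0923]
orientation: [-0.477, -0.52, 0.522, 0.48]
ft_force: [-4.9, -1.4, 13.8]
width: 0.001
13.275 [0.5663 0.1011 0.0923] [-4.9256 -1.3865 13.8326] 0.0014635195587480926 zyaw 3.2266066375588824
cm tool shift [ 0.0386 -0.0197 -0.0021]
```

The flap is on the stop again, at the same height as before with 13.8 N. I'll release straight up, back away and check.

```bash
python3 -m handwheel '[[[0,-2,0],0,0],[[0,-6,0],0,0],[[0,-11,0],0,0],[[0,-16,3],0,0],[[0,-16,8],0,0],[[0,-16,13],0,0],[[0,-16,15],0,0],[[0,-16,15],0,0]]'
python3 -m handwheel '[[[0,0,0],0,0],[[0,0,0],0,0],[[0,0,0],0,0],[[0,0,0],0,0],[[0,0,0],0,0],[[0,0,0],0,0],[[0,0,0],0,0],[[0,0,0],0,0]]' 
python3 - <<'E'
from h import *
for n in("scene","top"):
    im=eyes.get_image(n)["image"]
    o=cv2.imread(f"pics/{n}0.png");print(n,"diff px in box/objects area",(cv2.absdiff(im,o).max(2)[130 if n=="scene" else 60:310 if n=="scene" else 250,210 if n=="scene" else 190:460]>40).sum())
    cv2.imwrite(f"pics/{n}10.png",im)
E
```

```text
clock: 14.28
eef_pos: [0.4161, 0.0881, 0.2509]
orientation: [-0.477, -0.521, 0.521, 0.479]
ft_force: [0.5, -0.0, 0.3]
width: -0.003
clock: 15.28
eef_pos: [0.4181, 0.0885, 0.2513]
orientation: [0.478, 0.521, -0.521, -0.478]
ft_force: [-0.3, -0.3, 1.0]
width: 0.001
scene diff px in box/objects area 1514
top diff px in box/objects area 0
```

View pics/scene10.png

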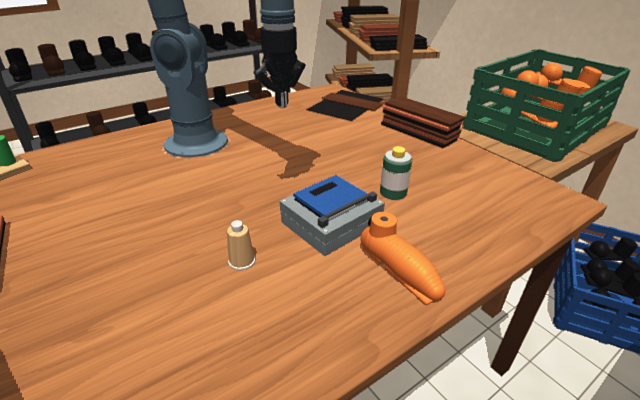

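View pics/top10.png

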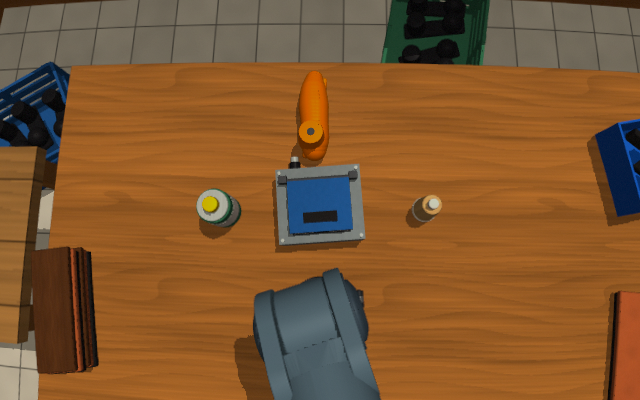

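The flap is shut, the objects haven't moved, and the top view around the box matches the first picture. The scene-view differences look like just the arm's shadow. Handing in.

```bash
python3 -c "
from station import ticket
print(ticket.hand_in())"
```

```text
the job is handed in; nothing more can be done
None
```

The sole press reset is done and handed in at about 15 s. No verdict is reported, so what follows rests on my own checks.

- **Opening:** I pressed the flap's pad to its stop with the closed fingertips. The force was 9 N, at the expected height. The flap popped fully open.
- **Green button:** I pressed it to the bottom. The force was 34 N, about 3.5 mm higher than the nominal heights suggested. I backed off in steps to check: the force was stiff at first, then fell from about 5 N to zero over some 6 mm, so the full travel was reached. The hand stayed away from the red button.
- **Closing:** I pushed the flap over from behind and down to the stop. The force was 14 N, at the same height as the first press. I then retracted.

**Last checks:** one second after release the flap was still latched level. The top view around the box, tin, spool and last had no changed pixels against the first picture. The scene view differed by about 1,500 pixels, which I put down to the arm's shadow, since nothing there looked moved. The hand is well clear and the wrist force was about 1 N or less.

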